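# Hang the teether basket in the steriliser and hold the run switch

### The job

Hang the white basket, with the blue teether in it, by its handle on the steriliser's two-pronged hook so that it hangs freely from both prongs, and let go of it. Then press the yellow hold-to-run plunger of the grey switch box half way, 10 mm down (give or take 3 mm) of its 20 mm travel, never to the bottom, and finish while still holding it there with the robot: do not release it. Leave the cream jar, the hairbrush and the duck where they are.

Things in the scene. Friction and masses are not known exactly. Their poses are not given: they have to be found in the camera images.
- basket: White open basket 80 (x) by 124 (y) by 50 mm high, walls 4 mm, about 0.16 kg, loose on the dresser. Rigid grey handle: an upright arch in its y-z plane, posts at y +-62 mm and a straight level top bar along y, 10 mm in diameter, centreline 135 mm above the origin. Origin: centre of the underside; z up.
- basket_grip (a point): Middle of the handle's top bar (on its centreline), 135 mm above the basket's underside. Best gripped here from above with the fingers closing along the basket's x, between the places where the prongs will go. Axes as the basket's.
- teether: Blue teether, a ring about 60 mm across with three knobs, 18 mm thick, 40 g, lying loose in the basket. Origin: centre of its underside.
- steriliser: Fixed, white. Base x -50 to 120, y +-55, 20 mm high, violet window. Post at x 91-107 mm with a 90 mm wide cross-piece, top 210 mm. Two 8 mm steel prongs at y +-36 mm slope from it (z 195 mm) down to the seat (x 0, centreline z 180 mm), then up to open tips (x -28 mm, tops 209 mm). Origin: on the dresser under the seat's middle; z up; -x, the open side, towards the robot.
- hook_seat (a point): Point midway between the low points of the two prongs, 189 mm above the dresser: where the middle of the basket's handle bar (centreline) comes to lie when hung, with the bar along the y axis (either way round). Axes as the steriliser's. Between the prongs all is open for the fingers.
- switch: Fixed grey switch box 100 x 100 x 50 mm with a black collar on top (top 54 mm high), carrying the plunger at its centre. Origin: centre of the underside; z up.
- plunger_top (a point): Centre of the flat top of the yellow plunger cap (46 mm diameter, 10 mm thick), over the middle of the switch box; 85 mm above the dresser when released, 75 mm when half way, 65 mm at the bottom. It goes down with the plunger.
- plunger (a joint): Travel of the plunger, m: 0 released, 0.010 half way, 0.020 at the bottom. It moves straight down against a spring: about 2 N to start, about 6 N at half way, 10 N at the bottom; it springs back when released.
- jar: Blue cream jar with a white cap, 64 mm diameter, 50 mm high, beyond the basket or switch; to be left alone. Origin: centre of the underside.
- hairbrush: Bamboo hairbrush lying bristles down, about 175 mm long (its y), 50 mm wide, 32 mm high; to be left alone. Origin: under its middle.
- duck: Small green plastic duck, about 62 mm across, 63 mm high, near the robot in front of the steriliser; to be left alone. Origin: centre of the underside.
Things that resemble listed ones, but are neither listed nor needed, are in the scene too. Leave any purple look-alike of the switch alone. What is shaped like the steriliser but red is not meant.

How it is judged (in metres and radians):
On the way, in this order (a step that is already met when the one before it is completed fails the run):
1. the basket, teether inside, hangs by its handle from the hook, at rest and let go (x of basket_grip in the frame of hook_seat between -0.03 and 0.06 m and y of basket_grip in the frame of hook_seat between -0.03 and 0.03 m and z of basket_grip in the frame of hook_seat between -0.015 and 0.02 m and angle between basket's own z axis and vertical below 0.35 rad and contact force between basket and steriliser above 0.4 N and contact force between each of the fingers, the arm and basket below 0.1 N and linear speed of basket below 0.06 m/s and distance between teether and basket below 0.06 m), for 0.3 s.
2. the robot holds the plunger half way (value of joint plunger between 0.0065 and 0.0135 m and contact force between any of the fingers, the arm and switch above 1 N), for 0.5 s.
At the end, for the whole second after the job is handed in: Basket at rest on both prongs: bar middle within 30 mm sideways, -30/+60 mm along x, -15/+20 mm in height of hook_seat, tilt under 0.35 rad, touched by no part of the robot, teether inside; and the robot still holds the plunger steady between 6.5 and 13.5 mm (all of step 1 and all of step 2 and velocity of joint plunger between -0.01 and 0.01 m/s); the arm keeps its last pose, push and grip.
It fails at once if the plunger is pushed to the bottom (18.5 mm or more) (value of joint plunger above 0.0185 m).
It fails at once if the teether falls out of the basket (distance between teether and basket above 0.09 m).
It fails at once if the jar, hairbrush or duck is moved more than 30 mm (distance of any of jar, hairbrush, duck from where it was at the start of the episode above 0.03 m).
It also fails if it takes over 56 s, if anything falls off the work surface, if the arm or the gripper's body presses on something with over 40 N, if the wrist force passes 120 N, or if a joint passes its speed limit or range.

### The arm

A 6-joint arm with a two-finger parallel gripper is mounted at the origin on the work surface. World frame = base frame: x ahead of the robot, y to its left, z up, the work surface at z = 0. Lengths are in m, angles in degrees, forces in N, time in s.
With the tool pointing down it reaches from about 0.4 to 0.825 m from the base axis. Payload 7 kg.
Tool frame: the origin (TCP) lies at the very end of the fingers, on their centre line; the grasp point (between the pads) lies 19 mm behind it; z points along the fingers, y is the line along which they close (so a half turn about z gives the same grasp; the last joint's range is limited). The gripper opens to 88 mm and grips with 3 to 60 N. Pads are 19 mm wide; open, the fingers measure 130 mm over their backs; the gripper's body (78 mm by 193 mm) begins 47 mm behind the grasp point.
Start: joints at [86.981, 20.546, 0.682, 0, -70.136, -16.507], TCP at [0.226, 0.636, 0.227] pointing down, gripper open.
Joint ranges: [-176.03, 176.03], [-82.01, 121.73], [-58.28, 71.71], [-173.87, 95.51], [-174.79, -0.11], [-173.66, 173.66]. Speed limits (degrees/s): [136.94, 136.94, 172.46, 180, 180, 180].

### API

Orientations are given as [roll, pitch, yaw] about the fixed x, y, z axes, in that order (R = Rz(yaw) Ry(pitch) Rx(roll)).
In Python, from plant import get_state, imaging, r, finder gives the robot as it stands.
- The arm moves only by the shell command python3 -m handwheel 'ROWS' [FORCE]. ROWS is JSON, a list of rows, each a list of 5 numbers: the closure, from 0 (fully open) to 1 (shut), then the shift along the world's x, y, z in cm, then the turn about the world's z in degrees. A call has 1 to 8 rows; each row is the pose to reach, as a shift and turn from the pose commanded when the call began; what a row does not reach only later rows make up. A row lasts 1/8 s, in which the tool goes at most 62.5 mm and 10.7 degrees, less where a joint would pass 70% of its speed; a pose out of reach is approached as far as the arm can. A call with a gripper value outside its range is refused whole. The fingers move at their own pace and stop on an object; FORCE is the grip in N (left out, the last holds). Time passes only in rows, so rows that repeat a pose let the fingers close. It gives the time, the measured TCP pose, the force, the opening and the grip force at its end, in the units of the state.
- get_state(): the state, without advancing time (a new reading comes with each control period).
- imaging.capture(name): name is "scene" or "top" or "wrist"; returns (picture, depth): 384x512x3 uint8, red, green, blue; 384x512 float32, m along the optical axis (not along the pixel's ray), 0 where there is no reading.
- imaging.get_calibration(name): a dict with "fx", "fy", "cx", "cy" (pixels), "rvec" (rotation vector, rad) and "tvec" (3), from world to camera coordinates, as OpenCV has them; the wrist camera has in their place "hand_eye" (4x4, takes a point from camera to tool coordinates, whose origin is the TCP and whose axes are the flange's). Camera axes: x right, y down, z forward; pixel columns grow to the right and rows downward; lengths in m; the calibration is good to about 2 mm. A picture is of the moment at which its call begins: read the wrist's pose just before it. get_calibration takes no time and is no camera call.
- r.close_job(): hands the job in; it is judged then, once.
Trained networks look in the newest picture that a camera, given by its name, has taken for a name from the list of things; names that differ only in an ending like _2 or _b are one class to them, and where a whole thing is asked for, a point or a joint stands for the part that bears it (a point fixed in the world has none). Each returns a list of dicts, best first, with "p" (0 to 1); they miss things now and then, are a little off and sometimes report something else, mostly with a low value. They report only what shows in the picture. A call takes as long as a camera call. They do not tell look-alikes from the thing itself.
- finder.cut_out(camera, query): "region" (384x512 bool, what is visible of it) and "pixel" ([column, row] in pixels, amid what is visible of it).
The state is a dict: "time_s": time; "joints": joint angles; "qd": joint speeds; "joint_torque": joint torques, N m; "tcp_pos": TCP position; "eef_rot": TCP orientation; "contact_force": force on the tool from outside, world axes, zero at the start; "moment": the same for the moment, N m; "gripper_width": finger opening in m; "gripper_force": force on a finger pad.
Only numpy, scipy, OpenCV 4.12 (cv2) and the standard library are available. Lean on these libraries where they do the work, as an engineer would, in place of code of your own. Each camera call takes 0.05 s, during which the arm holds its last target. There are 200 camera calls.

## Working session

There is one attempt and no reset: what is moved stays moved. The work goes in short steps, Python scripts to look and compute and a shell command to move; the robot and the scene stay as the last step left them, time stands still between calls to the robot, and variables do not carry over. Pictures are saved under pics/ and viewed, at most 10 in all, crops included, and the job is handed in when it is done.

```bash
ls; mkdir -p pics
cat > h.py <<'E'
import numpy as np, cv2
from plant import get_state, imaging, r, finder
from scipy.spatial.transform import Rotation as R
def cloud(cam, depth, st=None):
    k=imaging.get_calibration(cam)
    v,u=np.mgrid[0:384,0:512]
    P=np.stack([(u-k['cx'])/k['fx']*depth,(v-k['cy'])/k['fy']*depth,depth],-1)
    if cam=='wrist':
        H=np.array(k['hand_eye']); P=P@H[:3,:3].T+H[:3,3]
        T=R.from_euler('xyz',st['eef_rot'],degrees=True).as_matrix()
        P=P@T.T+np.array(st['tcp_pos'])
    else:
        M=cv2.Rodrigues(np.array(k['rvec'],float))[0]
        P=(P-np.array(k['tvec']).ravel())@M
    P[depth<=0]=np.nan
    return P
def save(n,im): cv2.imwrite('pics/'+n+'.png',im[...,::-1])
E
python3 - <<'E'
from h import *
print(get_state())
for c in ['top','scene']:
    im,d=imaging.capture(c); save(c+'0',im); P=cloud(c,d); np.save(c+'0.npy',P)
    np.save(c+'im.npy',im)
    for q in ['basket','basket_grip','teether','steriliser','switch','plunger','jar','hairbrush','duck']:
        for o in finder.cut_out(c,q)[:3]:
            m=o['region']; p=P[m]; p=p[~np.isnan(p[:,0])]
            print(c,q,round(o['p'],2),np.round(o['pixel']),m.sum(),np.round(np.percentile(p,[2,50,98],axis=0),3).tolist() if len(p) else '')
print(get_state()['time_s'])
E
```

```text
pics
{'time_s': 0.0, 'joints': array([ 8.69802221e+01,  2.05906022e+01,  6.33973391e-01, -2.10040815e-02,
       -7.01359865e+01, -1.65058713e+01]), 'qd': array([-0.04253855,  0.00542438, -0.0321823 ,  0.00816434,  0.02690073,
       -0.06882166]), 'joint_torque': array([ 1.12979040e-03, -5.82721853e+01,  2.93051022e+01,  6.99689895e+00,
        6.87344917e-03, -1.71944484e-04]), 'tcp_pos': array([0.22547218, 0.63570661, 0.22563083]), 'eef_rot': array([ 1.79905591e+02, -7.38439125e-03, -1.95327960e+01]), 'contact_force': array([ 0.3860039 , -1.12338265,  0.1707851 ]), 'moment': array([-0.0387558 ,  0.00978243, -0.04953559]), 'gripper_force': 0.0, 'gripper_width': 0.08778279551387666}
top basket 0.74 [345. 179.] 1251 [[0.464, -0.303, -0.001], [0.512, -0.24, 0.013], [0.562, -0.173, 0.141]]
top basket 0.43 [280. 229.] 403 [[0.349, -0.084, -0.0], [0.377, -0.053, 0.031], [0.405, -0.026, 0.063]]
top basket_grip 0.87 [344. 182.] 1294 [[0.468, -0.303, -0.002], [0.515, -0.24, 0.013], [0.563, -0.173, 0.141]]
top teether 0.42 [344. 186.] 154 [[0.494, -0.27, 0.003], [0.51, -0.245, 0.017], [0.547
[... 2156 characters left out ...]
178 [[0.428, 0.224, 0.048], [0.472, 0.243, 0.085], [0.493, 0.283, 0.09]]
scene plunger 0.62 [283. 127.] 159 [[0.195, 0.214, 0.002], [0.287, 0.235, 0.085], [0.305, 0.284, 0.091]]
scene plunger 0.49 [360. 153.] 165 [[0.439, 0.397, 0.054], [0.465, 0.416, 0.085], [0.484, 0.439, 0.09]]
scene jar 0.94 [372. 220.] 429 [[0.651, 0.311, 0.006], [0.682, 0.333, 0.049], [0.705, 0.367, 0.055]]
scene hairbrush 0.61 [166. 308.] 813 [[0.67, -0.415, 0.004], [0.689, -0.306, 0.033], [0.718, -0.25, 0.038]]
scene duck 0.52 [211. 194.] 282 [[0.361, -0.086, 0.02], [0.385, -0.059, 0.035], [0.406, -0.032, 0.064]]
scene duck 0.31 [245. 242.] 2295 [[0.5, -0.089, 0.003], [0.62, -0.046, 0.024], [0.666, 0.018, 0.212]]
1.0
```

Run:
```python
from h import *
im=np.load('topim.npy')[40:300,60:420]
save('top_big',cv2.resize(im,None,fx=2.2,fy=2.2,interpolation=cv2.INTER_CUBIC))
P=np.load('top0.npy')
```

```text
(no output)
```

View pics/top_big.png

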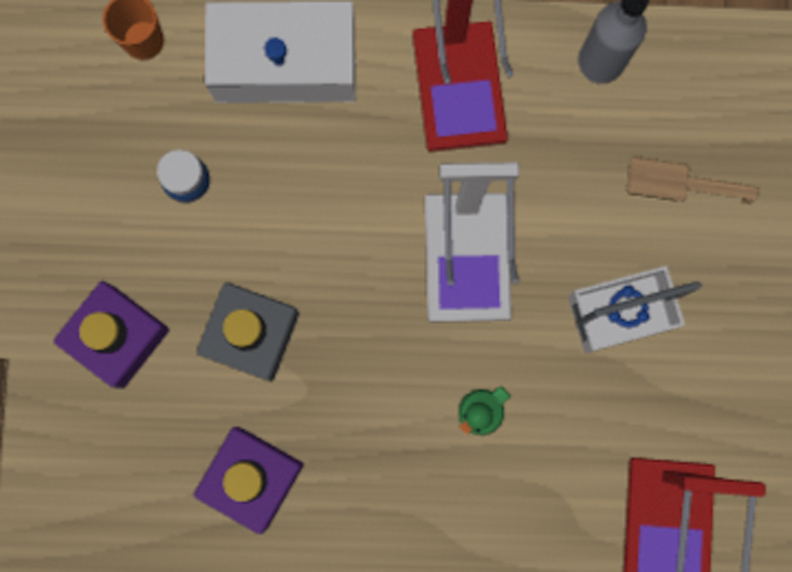

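View pics/scene0.png

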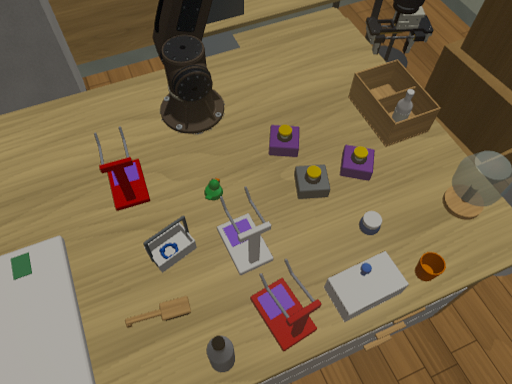

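The grey switch is at crop (246,330), top px (172,190), with purple look-alikes at (111,334) and (247,480). The white steriliser is at (470,255), top px (274,156), with red ones at (460,85) and (680,520). There is only one basket, at (628,308). The colours settle the choice, and this enlarged crop confirms it.

Run:
```python
from h import *
for c in ['top','scene']:
    P=np.load(c+'0.npy'); im=np.load(c+'im.npy'); ok=~np.isnan(P[...,0])
    x,y,z=P[...,0],P[...,1],P[...,2]
    def fit(m,n):
        p=P[m&ok]; 
        if len(p)<5: print(c,n,len(p)); return
        q=p[:,:2].astype(np.float32); rc=cv2.minAreaRect(q)
        print(c,n,len(p),'med',np.round(np.median(p,0),4),'rect',np.round(rc[0],4),np.round(rc[1],4),round(rc[2],1))
    B=(x>.42)&(x<.60)&(y<-.15)&(y>-.33)
    fit(B&(z>.125),'bar'); fit(B&(z>.035)&(z<.06),'rim')
    S=(x>.47)&(x<.70)&(y<.05)&(y>-.11)
    fit(S&(z>.015)&(z<.026),'base'); fit(S&(z>.203)&(x>.61),'cross')
    for i,s in ((0,'prongs'),):
        m=S&ok&(z>.165)&(x<.64); p=P[m]; p=p[np.argsort(p[:,0])]
        print(c,s,len(p)); print(np.round(p[::max(1,len(p)//24)],3).tolist())
    W=(abs(x-.469)<.08)&(abs(y-.247)<.08)
    fit(W&(z>.079)&(z<.095),'cap'); fit(W&(z>.045)&(z<.052),'box')
```

```text
top bar 191 med [ 0.5126 -0.237   0.1379] rect [ 0.5136 -0.2392] [0.0099 0.1341] 16.9
top rim 273 med [ 0.5131 -0.2331  0.0485] rect [ 0.5132 -0.2372] [0.0802 0.13  ] 16.9
top base 1850 med [ 0.5712 -0.0363  0.0198] rect [ 0.5803 -0.0329] [0.1689 0.1102] 1.9
top cross 246 med [ 0.6433 -0.0313  0.2085] rect [ 0.644  -0.0294] [0.0168 0.0892] 1.9
top prongs 452
[[0.513, -0.0, 0.205], [0.521, 0.0, 0.206], [0.53, -0.0, 0.196], [0.537, -0.072, 0.194], [0.547, -0.001, 0.185], [0.554, 0.002, 0.187], [0.562, 0.005, 0.185], [0.569, -0.07, 0.188], [0.577, -0.068, 0.187], [0.583, 0.003, 0.193], [0.589, -0.07, 0.187], [0.596, -0.067, 0.191], [0.602, -0.065, 0.187], [0.609, 0.001, 0.19], [0.617, -0.064, 0.19], [0.624, 0.002, 0.194], [0.631, -0.066, 0.196], [0.635, -0.007, 0.211], [0.636, -0.002, 0.208], [0.636, -0.018, 0.198], [0.637, -0.023, 0.197], [0.637, 0.015, 0.199], [0.637, -0.044, 0.206], [0.638, -0.046, 0.194], [0.639, -0.071, 0.194], [0.64, -0.002, 0.21]]
top cap 226 med [0.4698 0.248  0.0843] rect [0.47   0.2488] [0.0437 0.0438] 0.2
top box 850 med [0.4666 0.2446 0.049 ] rect [0.4704 0.
[... 477 characters left out ...]
 -0.002, 0.198], [0.532, -0.004, 0.195], [0.535, -0.005, 0.195], [0.539, -0.071, 0.192], [0.543, -0.072, 0.188], [0.548, -0.077, 0.184], [0.554, -0.077, 0.183], [0.56, -0.001, 0.188], [0.564, 0.003, 0.188], [0.571, -0.075, 0.188], [0.577, -0.003, 0.185], [0.582, -0.073, 0.188], [0.589, -0.068, 0.191], [0.596, -0.073, 0.19], [0.6, -0.069, 0.194], [0.606, -0.072, 0.196], [0.612, -0.0, 0.192], [0.618, -0.073, 0.195], [0.622, -0.07, 0.195], [0.628, 0.001, 0.197], [0.637, 0.002, 0.211], [0.638, -0.035, 0.208], [0.639, -0.043, 0.211]]
scene cap 152 med [0.4727 0.2444 0.0859] rect [0.4709 0.2441] [0.0435 0.0447] 64.1
scene box 384 med [0.4824 0.2318 0.05  ] rect [0.4716 0.2453] [0.1003 0.1044] 71.7
```

```bash
python3 -m handwheel '[[0,4,-5,2,-8],[0,8,-10,4,-16],[0,12,-15,6,-24],[0,16,-20,7,-32],[0,20,-25,7.5,-40],[0,24,-30,7.5,-48],[0,27,-36,7.5,-53.6],[0,27.5,-41,7.5,-53.6]]' 20; python3 -m handwheel '[[0,0,-6,0,0],[0,0.2,-12,0,0],[0,0.4,-18,0,0],[0,0.6,-24,0,0],[0,1,-30,0,0],[0,1.2,-36,0,0],[0,1.4,-42,0,0],[0,1.5,-46,0,0]]'
```

```text
time_s: 2.0
tcp_pos: [0.4995, 0.2338, 0.3013]
eef_rot: [180.0, -0.0, -73.2]
contact_force: [0.4, 0.1, 0.1]
gripper_width: 0.0879
gripper_force: 0.0
time_s: 3.0
tcp_pos: [0.513, -0.2269, 0.3016]
eef_rot: [-180.0, -0.0, -73.2]
contact_force: [0.3, 0.6, -0.3]
gripper_width: 0.0877
gripper_force: 0.0
```

Run:
```python
from h import *
st=get_state(); im,d=imaging.capture('wrist'); P=cloud('wrist',d,st); save('w1',im)
print(st['tcp_pos'],imaging.get_calibration('wrist')['hand_eye'])
x,y,z=P[...,0],P[...,1],P[...,2]
with np.errstate(invalid='ignore'):
    for lo,hi in((.125,.16),(.04,.06)):
        m=(abs(x-.515)<.09)&(abs(y+.24)<.1)&(z>lo)&(z<hi)
        p=P[m]; print(len(p),np.median(p,0),cv2.minAreaRect(p[:,:2].astype(np.float32)))
```

```text
[ 0.5130495  -0.22686773  0.30161597] [[-4.42738467e-04 -9.69013818e-01 -2.47006123e-01  6.55741062e-02]
 [ 9.99999872e-01 -3.68567296e-04 -3.46516137e-04  2.32027815e-04]
 [ 2.44740546e-04 -2.47006244e-01  9.69013857e-01 -1.57491220e-01]
 [ 0.00000000e+00  0.00000000e+00  0.00000000e+00  1.00000000e+00]]
1378 [ 0.51655446 -0.24800204  0.13854416] ((0.5149598121643066, -0.24151840806007385), (0.00982047338038683, 0.13164325058460236), 17.09868812561035)
1212 [ 0.51428902 -0.24244455  0.04922365] ((0.5148230791091919, -0.24120530486106873), (0.08012167364358902, 0.12491633743047714), 16.87129020690918)
```

View pics/w1.png

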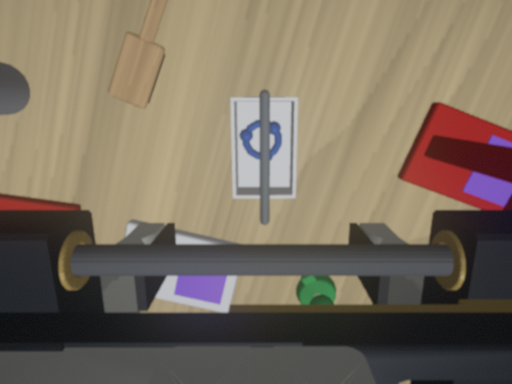

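The wrist view shows the basket at px (264,150) with its bar vertical in the image, so the fingers close across it, and the teether at (262,140) is inside. The sizes match the description.

```bash
python3 -m handwheel '[[0,0.2,-1.45,-5,0],[0,0.2,-1.45,-10,0],[0,0.2,-1.45,-15,0],[0,0.2,-1.45,-17.5,0],[0,0.2,-1.45,-18.5,0],[0,0.2,-1.45,-18.5,0],[0.7,0.2,-1.45,-18.5,0],[1,0.2,-1.45,-18.5,0]]' 30; python3 -m handwheel '[[1,0,0,0,0],[1,0,0,0,0],[1,0,0,0,0],[1,0,0,0,0]]'
```

```text
time_s: 4.05
tcp_pos: [0.5161, -0.239, 0.1178]
eef_rot: [-179.9, -0.1, -73.1]
contact_force: [0.4, -0.9, -0.4]
gripper_width: 0.0731
gripper_force: 0.0
time_s: 4.55
tcp_pos: [0.5154, -0.2389, 0.1165]
eef_rot: [180.0, 0.0, -73.1]
contact_force: [0.2, 0.1, 0.5]
gripper_width: 0.0332
gripper_force: 0.0
```

```bash
python3 -m handwheel '[[1,0,0,0,0],[1,0,0,0,0],[1,0,0,0,0],[1,0,0,0,0],[1,0,0,0,0]]'; python3 -m handwheel '[[1,0,0,0.5,0],[1,0,0,1.5,0],[1,0,0,3,0],[1,0,0,5,0],[1,0,0,7,0],[1,0,0,9,0],[1,0,0,10.5,0],[1,0,0,11,0]]'
python3 - <<'E'
from h import *
im,d=imaging.capture('scene');save('s1',cv2.resize(im[100:340,60:360],None,fx=2,fy=2))
st=get_state();print(st['contact_force'],st['gripper_width'],st['gripper_force'])
E
```

```text
time_s: 5.18
tcp_pos: [0.5152, -0.2389, 0.1165]
eef_rot: [180.0, 0.0, -73.1]
contact_force: [0.2, -0.8, 0.4]
gripper_width: 0.0089
gripper_force: 30.0
time_s: 6.18
tcp_pos: [0.5159, -0.2389, 0.228]
eef_rot: [-179.9, -0.0, -73.1]
contact_force: [-0.5, -0.8, -2.3]
gripper_width: 0.0088
gripper_force: 30.0
[ 1.20117069 -0.12805377 -2.42835594] 0.009131898448963798 29.99962627887726
```

View pics/s1.png

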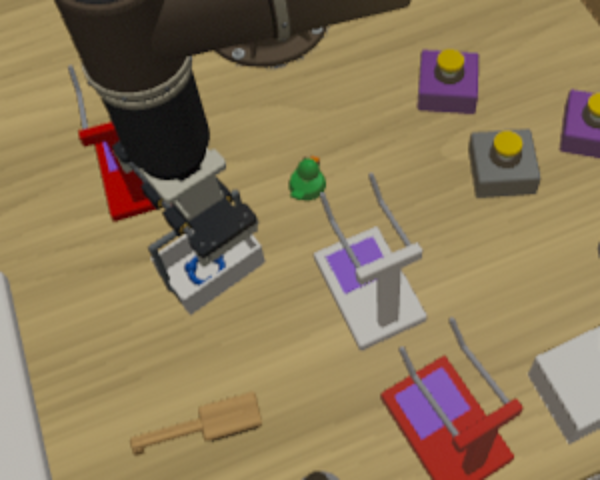

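The lift is good: the basket hangs level at px (207,262) with the teether at (205,268). Next I go round to the open side of the hook.

```bash
python3 -m handwheel '[[1,-1.5,0.5,0,-1],[1,-3.5,2,0,-3],[1,-5,5,0,-6],[1,-6,8.5,0,-9],[1,-6,12.5,0,-12],[1,-6,16.5,0,-14],[1,-6,19.5,0,-14.6],[1,-6,20.6,0,-14.6]]'; python3 -m handwheel '[[1,0,0,0,0],[1,0,0,0,0]]'
python3 - <<'E'
from h import *
st=get_state();print(st['tcp_pos'])
for c in('top','scene'):
    im,d=imaging.capture(c);P=cloud(c,d);save('b_'+c,im)
    x,y,z=P[...,0],P[...,1],P[...,2]
    with np.errstate(invalid='ignore'):
        m=(abs(x-st['tcp_pos'][0])<.03)&(abs(abs(y+.0355)-.045)<.025)&(z>.18)&(z<.262)
        p=P[m];print(c,len(p)); 
        if len(p)>5: print(np.median(p,0),p.min(0),p.max(0),cv2.minAreaRect(p[:,:2].astype(np.float32)))
E
```

```text
time_s: 7.22
tcp_pos: [0.4543, -0.0318, 0.226]
eef_rot: [179.9, 0.0, -87.7]
contact_force: [0.6, -0.9, -2.3]
gripper_width: 0.0088
gripper_force: 30.0
time_s: 7.48
tcp_pos: [0.4551, -0.0336, 0.2263]
eef_rot: [180.0, -0.0, -87.8]
contact_force: [0.4, 0.4, -2.9]
gripper_width: 0.009
gripper_force: 30.0
[ 0.45505991 -0.03357756  0.22630767]
top 0
scene 124
[ 0.45915686 -0.09425899  0.24664879] [ 0.44988188 -0.10377465  0.18036185] [0.46388673 0.02854844 0.25454277] ((0.4570164382457733, -0.03759582340717316), (0.011202510446310043, 0.13231614232063293), 1.3361334800720215)
```

```bash
python3 -m handwheel '[[1,1,0,0,0],[1,3,0,0,0],[1,5.5,0,0,0],[1,7.5,0,0,0],[1,8.7,0,0,0],[1,9.1,0,0,0],[1,9.1,0,0,0]]'; python3 -m handwheel '[[1,0,0,-1,0],[1,0,0,-2.5,0],[1,0,0,-4,0],[1,0,0,-4.8,0],[1,0,0,-5.2,0],[1,0,0,-5.4,0],[1,0,0,-5.4,0]]';  python3 - <<'E'
from h import *
im,d=imaging.capture('scene');save('s2',cv2.resize(im[150:320,150:360],None,fx=3,fy=3))
print(get_state()['contact_force'])
E
```

```text
time_s: 8.45
tcp_pos: [0.5463, -0.033, 0.2263]
eef_rot: [180.0, -0.0, -87.7]
contact_force: [-0.1, -0.1, -2.9]
gripper_width: 0.0088
gripper_force: 30.0
time_s: 9.32
tcp_pos: [0.5469, -0.0329, 0.1729]
eef_rot: [-179.9, 0.0, -87.7]
contact_force: [1.6, -0.3, -2.9]
gripper_width: 0.0089
gripper_force: 30.0
[ 0.28422947  0.33172449 -1.89041039]
```

View pics/s2.png

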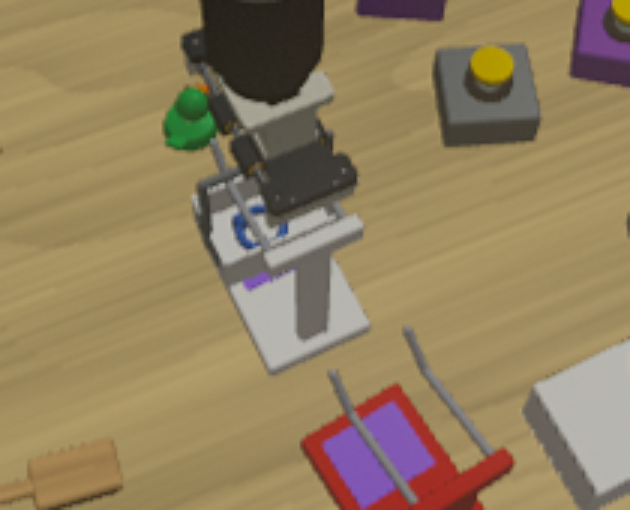

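The basket is under the prongs at px (265,225), with its handle inside them and the teether at (255,225). I lower it onto the seat now.

```bash
python3 -m handwheel '[[1,0,0,-0.1,0],[1,0,0,-0.2,0],[1,0,0,-0.3,0],[1,0,0,-0.3,0],[1,0,0,-0.3,0]]'; python3 -m handwheel '[[0.8,0,0,0,0],[0.75,0,0,0,0],[0.7,0,0,0,0],[0.65,0,0,0,0],[0.6,0,0,0,0],[0.6,0,0,0,0],[0.6,0,0,0,0]]'
```

```text
time_s: 10.0
tcp_pos: [0.5483, -0.0328, 0.171]
eef_rot: [-179.8, -0.0, -87.7]
contact_force: [3.5, -0.3, 4.7]
gripper_width: 0.0088
gripper_force: 30.0
time_s: 10.88
tcp_pos: [0.5464, -0.0329, 0.1695]
eef_rot: [180.0, 0.0, -87.7]
contact_force: [0.4, -0.9, 1.2]
gripper_width: 0.0352
gripper_force: 0.0
```

```bash
python3 -m handwheel '[[0.6,0,0,0.5,0],[0.6,0,0,2,0],[0.6,0,0,4,0],[0.6,0,0,7,0],[0.6,0,0,10,0],[0.6,0,0,13,0],[0.6,0,0,14,0],[0.6,0,0,14,0]]'
python3 - <<'E'
from h import *
im,d=imaging.capture('scene');P=cloud('scene',d);save('s3',cv2.resize(im[150:320,150:360],None,fx=3,fy=3))
x,y,z=P[...,0],P[...,1],P[...,2]
a=im.astype(int)
with np.errstate(invalid='ignore'):
    m=(abs(x-.546)<.05)&(abs(abs(y+.0355)-.058)<.012)&(z>.165)&(z<.23);p=P[m]
    print(len(p),np.median(p,0),p.min(0),p.max(0))
    b=(a[...,2]>a[...,0]+60)&(a[...,1]>a[...,0]+10)&(abs(x-.546)<.08)&(abs(y+.03)<.08)
    print('teether',b.sum(),np.median(P[b],0))
E
```

```text
time_s: 11.88
tcp_pos: [0.5466, -0.0328, 0.3104]
eef_rot: [-179.9, 0.0, -87.7]
contact_force: [-0.2, -0.1, -0.0]
gripper_width: 0.035
gripper_force: 0.0
83 [ 0.55092315 -0.08493961  0.1919295 ] [ 0.54259566 -0.10298327  0.16543391] [0.55797617 0.02905385 0.19898029]
teether 57 [ 0.54601566 -0.03650834  0.0743678 ]
```

View pics/s3.png

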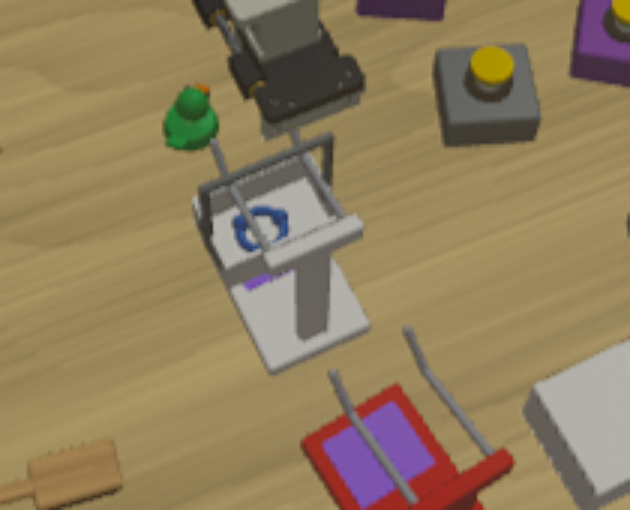

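The basket hangs from both prongs at px (265,200), with the bar at z about 0.19 and the teether inside. Next is the plunger.

```bash
python3 -m handwheel '[[0.6,-1,4,0,0],[0.6,-2,9,0,0],[1,-4,14,0,0],[1,-5.5,19,-3,0],[1,-7,24,-8,0],[1,-7.6,27.5,-13,0],[1,-7.6,28,-18,0],[1,-7.6,28,-18,0]]'; python3 -m handwheel '[[1,0,0,0,0],[1,0,0,-1,0],[1,0,0,-2,0],[1,0,0,-3,0],[1,0,0,-3,0],[1,0,0,-3,0]]'
python3 - <<'E'
from h import *
im,d=imaging.capture('top');P=cloud('top',d);save('t4',cv2.resize(im[140:250,60:360],None,fx=2.6,fy=2.6))
print(get_state()['tcp_pos'],get_state()['gripper_width'])
E
```

```text
time_s: 12.92
tcp_pos: [0.4673, 0.2452, 0.1247]
eef_rot: [179.6, -0.4, -87.7]
contact_force: [0.4, -0.9, 0.6]
gripper_width: 0.0006
gripper_force: 0.0
time_s: 13.68
tcp_pos: [0.4705, 0.2471, 0.0996]
eef_rot: [-180.0, -0.0, -87.7]
contact_force: [0.3, 0.1, 0.8]
gripper_width: 0.0007
gripper_force: 0.0
[0.47061201 0.24723764 0.09976478] -0.00019370697122436025
```

View pics/t4.png

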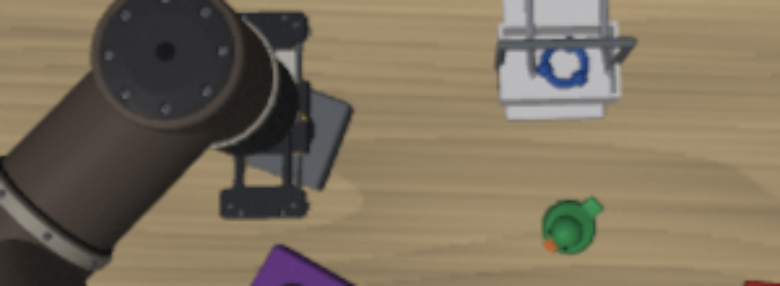

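The gripper stands over the grey switch at px (300,140), and the basket hangs undisturbed at (560,65). I press down slowly.

```bash
python3 -m handwheel '[[1,0,0,-0.7,0],[1,0,0,-1.2,0],[1,0,0,-1.5,0],[1,0,0,-1.8,0],[1,0,0,-2,0],[1,0,0,-2,0],[1,0,0,-2,0]]'
```

```text
time_s: 14.6
tcp_pos: [0.4702, 0.2469, 0.0796]
eef_rot: [180.0, -0.0, -87.7]
contact_force: [-2.9, -1.0, 4.5]
gripper_width: 0.0003
gripper_force: 2.1
```

```bash
python3 -m handwheel '[[1,0,0,-0.15,0],[1,0,0,-0.3,0],[1,0,0,-0.45,0],[1,0,0,-0.45,0],[1,0,0,-0.45,0],[1,0,0,-0.45,0],[1,0,0,-0.45,0],[1,0,0,-0.45,0]]'; python3 -m handwheel '[[1,0,0,0,0],[1,0,0,0,0],[1,0,0,0,0],[1,0,0,0,0]]'
python3 - <<'E'
from h import *
f=[]
for i in range(3):
    im,d=imaging.capture('scene'); s=get_state(); f.append([*s['contact_force'],s['tcp_pos'][2]])
print(np.round(f,4))
P=cloud('scene',d); a=im.astype(int); x,y,z=P[...,0],P[...,1],P[...,2]
with np.errstate(invalid='ignore'):
    m=(a[...,0]>a[...,2]+90)&(a[...,1]>a[...,2]+70)&(abs(x-.47)<.03)&(abs(y-.247)<.03)
    print('yellow',m.sum(), np.nanpercentile(P[m],[5,50,95],axis=0) if m.sum() else '')
    for nm,c in(('purpleA',(.286,.237)),('purpleB',(.463,.42))):
        m=(a[...,0]>a[...,2]+90)&(a[...,1]>a[...,2]+70)&(abs(x-c[0])<.03)&(abs(y-c[1])<.03)
        print(nm,m.sum(), np.nanpercentile(P[m],[5,50,95],axis=0)[:,2] if m.sum() else '')
    m=(abs(x-.546)<.05)&(abs(abs(y+.0355)-.058)<.012)&(z>.165)&(z<.23);p=P[m]
    print('bar',len(p),np.median(p,0))
E
```

```text
time_s: 15.6
tcp_pos: [0.4704, 0.2471, 0.0752]
eef_rot: [-180.0, -0.0, -87.7]
contact_force: [-3.3, -1.6, 5.7]
gripper_width: 0.0005
gripper_force: 3.0
time_s: 16.1
tcp_pos: [0.4704, 0.2471, 0.0752]
eef_rot: [-180.0, -0.0, -87.7]
contact_force: [-4.1, -1.5, 5.7]
gripper_width: 0.0005
gripper_force: 3.0
[[-3.4849 -1.503   6.6295  0.0751]
 [-3.496  -1.4285  5.8629  0.0751]
 [-3.2033 -2.4699  5.3762  0.0751]]
yellow 54 [[0.46046323 0.22496323 0.0701042 ]
 [0.48171842 0.23320716 0.07579765]
 [0.492073   0.24776083 0.07975078]]
purpleA 115 [0.0824535  0.0862953  0.08965569]
purpleB 126 [0.08221017 0.08662342 0.09044646]
bar 82 [ 0.55115395 -0.08446691  0.19292646]
```

The plunger is held at about 10 mm (5.7 N, TCP at 75 mm, cap about 10.5 mm below the untouched look-alikes), and the basket is still hanging.

```bash
python3 -c "
from plant import r
print(r.close_job())"
```

```text
the job is handed in; nothing more can be done
None
```

I hung the basket on both prongs with the teether inside and let go of it, then handed the job in with the robot still holding the plunger about 10 mm down; no verdict came back.

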